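# Put the oiling rod back in its slim vial

## Robot

A 6-joint arm with a two-finger parallel gripper is mounted at the origin on the work surface. World frame = base frame: x ahead of the robot, y to its left, z up, the work surface at z = 0. Lengths are in m, angles in rad, forces in N, time in s.
With the tool pointing down it reaches from about 0.3 to 0.775 m from the base axis. Payload 14.6 kg.
Tool frame: the origin (TCP) lies on the mounting face of the last link; the fingertips stand 199 mm ahead of it and the grasp point (between the pads) lies 180 mm ahead of it; z points along the fingers, y is the line along which they close (so a half turn about z gives the same grasp; the last joint's range is limited). The gripper opens to 94 mm and grips with 3 to 60 N. Pads are 16 mm wide; open, the fingers measure 119 mm over their backs; the gripper's body (75 mm by 177 mm) begins 78 mm behind the grasp point.
Start: joints at [1.279, 0.3, 1.521, -0, 1.321, -0.067], TCP at [0.123, 0.536, 0.405] pointing down, gripper open.
Joint ranges: [-3.03, 3.03], [-0.79, 2.21], [0.23, 2.52], [-1.04, 4.18], [0, 3.07], [-2.55, 2.55]. Speed limits (rad/s): [2.22, 2.22, 2.57, 3.14, 3.14, 3.14].

## Interface

Orientations are given as a unit quaternion [w, x, y, z].
In Python, from rig import ctrl gives the robot as it stands.
- The arm moves only by the shell command python3 -m jog 'ROWS' [OPENING] [FORCE]. ROWS is JSON, one flat list of numbers, 6 for each row, row after row: the shift along the tool's x, y, z in mm, then the turn, a rotation vector about the tool's x, y, z in degrees. In form: [dx, dy, dz, wx, wy, wz, dx, dy, dz, wx, wy, wz, ...]. A call has exactly 8 rows; each row shifts and turns the commanded pose from where the row before left it, along the tool's axes as they then stand; what a row does not reach is not made up. A row lasts 1/12 s, in which the tool goes at most 41.7 mm and 7.16 degrees, less where a joint would pass 70% of its speed; a pose out of reach is approached as far as the arm can. A call with a gripper value outside its range is refused whole. OPENING is the opening, from -1 (shut) to 1 (fully open), set as the call begins (- or left out, the last holds). The fingers move at their own pace and stop on an object; FORCE is the grip in N (left out, the last holds). Time passes only in rows, so rows that do not move let the fingers close, or fill a call up. It gives the time, the measured TCP pose, the force, the opening and the grip force at its end, in the units of the state.
- ctrl.observe(): the state, without advancing time (a new reading comes with each control period).
- ctrl.read_camera(name): name is "scene" or "top"; returns the picture (420x560x3 uint8, red, green, blue); there is no depth.
- ctrl.camera_params(name): a dict with "vfov" (degrees; the focal length in pixels is half the picture's height over the tangent of half this angle, whatever the lens; pixels are square), "cx", "cy" (the principal point, pixels), "distortion" ([k1, k2, p1, p2, k3] as OpenCV has them; the pictures are not rectified), "pose" (4x4, takes a point from camera to world coordinates). Camera axes: x right, y down, z forward; pixel columns grow to the right and rows downward; lengths in m; the calibration is good to about 2 mm. A picture is of the moment at which its call begins. camera_params takes no time and is no camera call.
- ctrl.job_done(): hands the job in; it is judged then, once.
The state is a dict: "time_s": time; "qpos": joint angles; "joint_vel": joint speeds; "joint_efforts": joint torques, N m; "position": TCP position; "orientation": TCP orientation; "ft_force": force on the tool from outside, world axes, zero at the start; "wrist_torque": the same for the moment, N m; "gripper_width": opening from 0.0 (shut) to 1.0 (fully open); "grip_force": force on a finger pad.
Only numpy, scipy, OpenCV 4.12 (cv2) and the standard library are available. Lean on these libraries where they do the work, as an engineer would, in place of code of your own. Each camera call takes 0.05 s, during which the arm holds its last target. There are 200 camera calls.

## Task

The oiling rod with the plain round wooden grip has been left standing in the oak rack. Lift it out and put it away in the slim vial: push it gently all the way down, driving the stiff dust plug down ahead of it, until its collar sits on the rim, and let go. Do not lean hard on the thin vial, and leave everything else standing where it is.

Things in the scene. Friction and masses are not known exactly. Their poses are not given: they have to be found in the camera images.
- oil_rod: the oiling rod, upright in one of the rack's two holes at first: steel shaft 6 mm in diameter with rounded end, 58 mm long below a flat collar (24 mm diameter, 4 mm thick) that rests on the rack; above the collar a plain round wooden grip, 16 mm diameter, 38 mm tall. 40 g. Origin: centre of the collar's underside; z up along the rod to the grip.
- rod_tip (a point): lower end of the oiling rod's shaft, 58 mm below the collar's underside
- vial: the slim vial: white plastic tube, 20 mm outside diameter, flared to 27 mm at the rim, 85 mm tall, its rim a soft rubber bead that yields up to 3 mm (4 N per mm), on a round foot 48 mm across screwed to the top (it cannot move). Thin: it stands a push of up to about 25 N. Origin: centre of the foot's underside; z up.
- vial_mouth (a point): centre of the slim vial's mouth at rim level, 85 mm above the surface. The mouth is 16 mm wide, narrowing within 11 mm to a 9 mm bore, deep enough for the whole shaft. A captive dust plug, at first 22 to 30 mm below the rim, slides down stiffly ahead of the rod (about 3 N) and stays where it is pushed.
- rack: fixed oak rack, 170 (x) by 200 (y) mm. Its +y part, 60 mm wide, is a drilled block 66 mm high with two 10 mm holes at x = -50 and +50, y = 60 mm: one holds the oiling rod, the other the T-driver. Its -y part is 45 mm high with two slots along x holding curved track pieces on edge, up to 77 mm above the surface. Origin: centre of the underside; z up.
- t_driver: driver standing in the rack's other hole: same shaft, small collar, but a T-shaped wooden cross handle 44 mm long and 14 mm thick, 35 mm above the block at its top. Leave it. Origin: centre of its collar's underside.
- jar: loose white plastic jar, as tall as the vial (85 mm) but wide, 52 mm across with a 42 mm mouth; not the vial. Origin: centre of its underside.
- pier: loose orange bridge pier, 55 x 60 mm, 77 mm high. Origin: centre of its underside.
- shunter: loose black rubber-wheeled shunter engine, 93 mm long, 38 mm wide, 61 mm high, length along its x. Origin: centre, at wheel-bottom height.
- tender: loose green open-topped tender, 70 x 38 mm, 47 mm high, length along its x. Origin: centre, at wheel-bottom height.
- track0: curved wooden track piece standing on edge in the rack's inner slot; origin near the middle of its lower edge line
- track1: curved wooden track piece standing on edge in the rack's outer slot; origin near the middle of its lower edge line
Things that resemble listed ones, but are neither listed nor needed, are in the scene too. Leave any yellow look-alike of the oil_rod alone. What is shaped like the vial but blue is not meant.

How it is judged:
On the way, in this order (a step that is already met when the one before it is completed fails the run):
1. the oiling rod is lifted clear of the rack (height (world z) of rod_tip above 0.07 m), for 0.1 s.
2. the rod's tip is inside the slim vial's bore (horizontal distance between rod_tip and vial_mouth below 0.006 m and height (world z) of rod_tip below 0.07 m), for 0.1 s.
At the end, for the whole second after the job is handed in: The oiling rod stands at rest and upright (within 0.1 rad) in the slim vial, tip and collar within 5 mm of its axis, the collar's underside within 3 mm of the rim; released (z of oil_rod in the frame of vial_mouth between -0.003 and 0.003 m and horizontal distance between each of oil_rod, rod_tip and vial_mouth below 0.005 m and angle between oil_rod's own z axis and vertical below 0.1 rad and linear speed of oil_rod below 0.01 m/s); the robot touches nothing.
It fails at once if another loose thing (T-driver, jar, pier, shunter, tender or a track piece) is shifted by more than 30 mm (distance of any of t_driver, jar, pier, shunter, tender, track0, track1 from where it was at the start of the episode above 0.03 m).
It fails at once if the rod presses on the slim vial with more than 25 N (contact force between oil_rod and vial above 25 N).
It also fails if it takes over 45 s, if anything falls off the work surface, if the arm or the gripper's body presses on something with over 40 N, if the wrist force passes 120 N, or if a joint passes its speed limit or range.

## Working session

There is one attempt and no reset: what is moved stays moved. The work goes in short steps, Python scripts to look and compute and a shell command to move; the robot and the scene stay as the last step left them, time stands still between calls to the robot, and variables do not carry over. Pictures are saved under pics/ and viewed, at most 10 in all, crops included, and the job is handed in when it is done.

```bash
mkdir -p pics; cat > h.py <<'E'
import numpy as np, cv2
from rig import ctrl
def K(n):
    p=ctrl.camera_params(n); f=210/np.tan(np.radians(p['vfov'])/2)
    return np.array([[f,0,p['cx']],[0,f,p['cy']],[0,0,1.]]),np.array(p['distortion'],float),np.array(p['pose'])
def ray(n,uv):
    k,d,T=K(n); q=cv2.undistortPoints(np.array([[uv]],float),k,d)[0,0]
    return T[:3,3],T[:3,:3]@np.array([q[0],q[1],1])
def plane(n,uv,z):
    o,r=ray(n,uv); return o+r*(z-o[2])/r[2]
def proj(n,P):
    k,d,T=K(n); Ti=np.linalg.inv(T)
    return cv2.projectPoints(np.array(P,float).reshape(-1,3),cv2.Rodrigues(Ti[:3,:3])[0],Ti[:3,3],k,d)[0][:,0]
def snap(n,f=None):
    a=ctrl.read_camera(n)
    if f: cv2.imwrite(f'pics/{f}.png',a[:,:,::-1])
    return a
E
python3 - <<'E'
from h import *
for n in('scene','top'):
    snap(n,n+'0'); k,d,T=K(n); print(n,k[0,0],d,T.round(3).tolist())
s=ctrl.observe();print(s['position'],s['orientation'],s['ft_force'],s['time_s'])
E
```

```text
scene 427.29227551601684 [-0.01694745  0.          0.          0.          0.        ] [[0.895, 0.361, -0.262, 0.773], [0.445, -0.744, 0.498, -0.372], [-0.015, -0.563, -0.827, 0.74], [0.0, 0.0, 0.0, 1.0]]
top 424.04796999469494 [-0.0100328  0.         0.         0.         0.       ] [[0.004, -0.999, 0.034, 0.505], [-1.0, -0.005, -0.019, 0.024], [0.02, -0.034, -0.999, 1.047], [0.0, 0.0, 0.0, 1.0]]
[0.12257719 0.53614443 0.40416756] [-9.40934447e-05  1.12143737e-01  9.93691869e-01 -4.91961133e-04] [ 0.60835201 -0.78408761  1.21390312] 0.1
```

View pics/scene0.png

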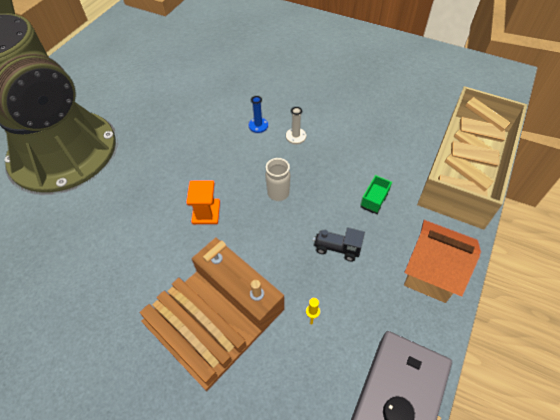

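View pics/top0.png

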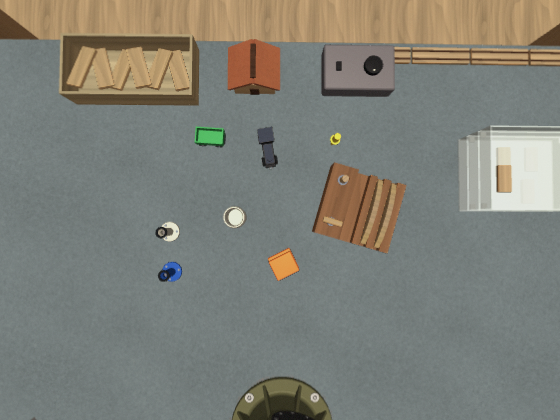

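Scene: the rod with its round grip is at about (256,287), the T-driver at (215,252), the vial mouth at (296,111), and the blue look-alike at (257,100). Top: rod at (344,179), vial mouth at (161,232). Next I'll zoom in on both objects.

```bash
python3 - <<'E'
from h import *
s=cv2.imread('pics/scene0.png');t=cv2.imread('pics/top0.png')
c=lambda a,u,v:cv2.resize(a[v:v+50,u:u+66],(396,300),interpolation=cv2.INTER_NEAREST)
o=np.vstack([np.hstack([c(s,223,262),c(t,311,154)]),np.hstack([c(s,263,95),c(t,130,207)])])
cv2.imwrite('pics/z.png',o)
E
```

```text
(no output)
```

View pics/z.png

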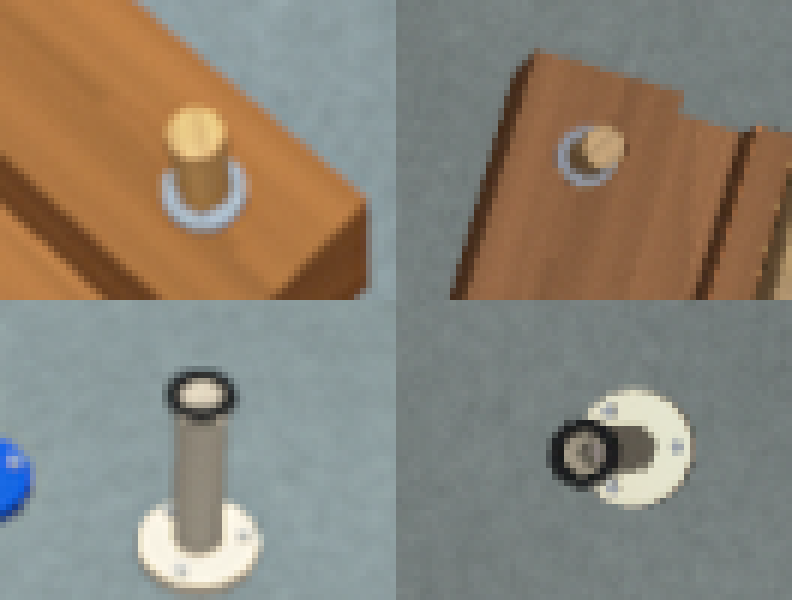

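The crops show the grip top at about scene (255.3,283.5) and top (345,177.8). The vial's dark rim ring is at scene (296.2,110.3) and top (161,232.3). I'll refine these with masks and ray casts.

```bash
cat >> h.py <<'E'
def blob(m,u,v,r):
    "filled-hull ellipse centre of mask near (u,v)"
    w=np.zeros(m.shape,np.uint8); w[v-r:v+r,u-r:u+r]=1
    p=np.argwhere(m&(w>0))[:,::-1].astype(np.float32)
    h=cv2.convexHull(p); M=np.zeros(m.shape,np.uint8); cv2.fillConvexPoly(M,h.astype(np.int32),1)
    q=np.argwhere(M)[:,::-1]; return q.mean(0),len(q),np.ptp(q,axis=0)+1
def tri(a,b):
    (o1,r1),(o2,r2)=ray('scene',a),ray('top',b)
    A=np.stack([r1,-r2],1); s=np.linalg.lstsq(A,o2-o1,rcond=None)[0]
    x,y=o1+s[0]*r1,o2+s[1]*r2; return (x+y)/2,np.linalg.norm(x-y)
E
python3 - <<'E'
from h import *
S=cv2.imread('pics/scene0.png');T=cv2.imread('pics/top0.png')
hs=lambda a:cv2.cvtColor(a,cv2.COLOR_BGR2HSV)
ds,dt=S.max(2)<70,T.max(2)<70
rs=blob(ds,296,110,9); rt=blob(dt,161,232,9)
print('rim',rs,rt,plane('scene',rs[0],.085),plane('top',rt[0],.085),tri(rs[0],rt[0]))
gs=(255.3,283.5);gt=(345.,177.8)
print('grip',plane('scene',gs,.108),plane('top',gt,.108),tri(gs,gt))
h=S[:,:,2]>0
# foot (bright creamy) in top, top face ~4-6mm
w=T.min(2)>165; print('foot',f:=blob(w,170,231,13),plane('top',f[0],.005))
w=S.min(2)>190; print('footS',f:=blob(w&(np.arange(420)[:,None]>118),296,135,13),plane('scene',f[0],.005))
# rack orientation: T driver handle & collar of rod
wc=(hs(T)[:,:,0]>95)&(T[:,:,0]>130); print('collar',f:=blob(wc,342,180,7),plane('top',f[0],.07))
wc=(hs(S)[:,:,0]>95)&(S[:,:,0]>150); print('collarS',f:=blob(wc,257,292,8),plane('scene',f[0],.07))
print('T',plane('top',(333,222),.1),'pier',plane('top',(283,264),.077),'jar',plane('top',(234,217),.085),'shunter',plane('top',(267,147),.05),plane('top',(265,134),.06),'tender',plane('top',(210,137),.05),'blue',plane('top',(164,275),.085))
E
```

```text
rim (array([296.23943662, 110.3943662 ]), 71, array([11,  8])) (array([160.90384615, 231.96153846]), 104, array([11, 11])) [0.47735555 0.27585295 0.085     ] [0.4765685  0.27686482 0.085     ] (array([0.47659661, 0.27731199, 0.08347084]), np.float64(0.00017261334744251344))
grip [ 0.5991194  -0.13631969  0.108     ] [ 0.59915739 -0.13578163  0.108     ] (array([ 0.59908298, -0.13598662,  0.10735946]), np.float64(0.0003366757949439466))
foot (array([169.94360902, 230.9887218 ]), 266, array([17, 19])) [0.47662297 0.2759069  0.005     ]
footS (array([295.55309735, 134.84070796]), 226, array([20, 13])) [0.47540509 0.27895107 0.005     ]
collar (array([341.37735849, 180.0754717 ]), 53, array([ 8, 10])) [ 0.59760956 -0.13381567  0.07      ]
collarS (array([256.70535714, 294.5625    ]), 112, array([14, 10])) [ 0.60036292 -0.13882268  0.07      ]
T [ 0.50059178 -0.11007021  0.1       ] pier [0.4043679  0.00096564 0.077     ] jar [0.51097812 0.11252107 0.085     ] shunter [0.67685191 0.03918064 0.05      ] [0.70571616 0.04386816 0.06      ] tender [0.69964145 0.1737452  0.05      ] blue [0.37996381 0.26869623 0.085     ]
```

```bash
cat >> h.py <<'E'
from scipy.spatial.transform import Rotation as R
def need(t,yaw=None):
    s=ctrl.observe(); w,x,y,z=s['orientation']; r=R.from_quat([x,y,z,w])
    print('t',round(s['time_s'],2),'pos',np.round(s['position'],4),'d_tool mm',(r.inv().apply(np.array(t)-s['position'])*1000).round(1),'z_ax',r.as_matrix()[:,2].round(4),'y_ax',r.as_matrix()[:,1].round(3),'F',np.round(s['ft_force'],1),'w',round(s['gripper_width'],3),'grip',s['grip_force'])
E
python3 -c "
from h import *
need([.599,-.136,.36])"
```

```text
t 0.1 pos [0.1226 0.5361 0.4042] d_tool mm [-614.2 -549.    44.7] z_ax [-3.e-04 -1.e-03 -1.e+00] y_ax [ 0.223  0.975 -0.001] F [ 0.6 -0.8  1.2] w 0.998 grip 0.0
```

```bash
python3 -m jog '[-25,-22,2,0,0,0,-25,-22,2,0,0,0,-25,-22,2,0,0,0,-25,-22,2,0,0,0,-25,-22,2,0,0,0,-25,-22,2,0,0,0,-25,-22,2,0,0,0,-25,-22,2,0,0,0]' 0.1 20
python3 -m jog '[-25,-22,2,0,0,0,-25,-22,2,0,0,0,-25,-22,2,0,0,0,-25,-22,2,0,0,0,-25,-22,2,0,0,0,-25,-22,2,0,0,0,-25,-22,2,0,0,0,-25,-22,2,0,0,0]'
python3 -c "
from h import *
need([.599,-.136,.36])"
```

```text
time_s: 0.77
position: [0.2788, 0.3185, 0.3884]
orientation: [-0.0, 0.112, 0.994, -0.0]
ft_force: [0.5, 0.5, 0.3]
gripper_width: 0.554
grip_force: 0.0
time_s: 1.43
position: [0.4347, 0.1022, 0.3725]
orientation: [-0.0, 0.112, 0.994, -0.0]
ft_force: [0.3, 1.4, 0.2]
gripper_width: 0.551
grip_force: 0.0
t 1.43 pos [0.4347 0.1022 0.3725] d_tool mm [-213.3 -195.6   12.4] z_ax [-2.e-04 -0.e+00 -1.e+00] y_ax [ 0.223  0.975 -0.   ] F [0.3 1.4 0.2] w 0.551 grip 0.0
```

```bash
python3 -m jog '[-28,-26,2,0,0,0,-28,-26,2,0,0,0,-28,-26,2,0,0,0,-28,-26,2,0,0,0,-28,-26,2,0,0,0,-28,-26,2,0,0,0,-28,-25,0,0,0,0,-14,-10,0,0,0,0]'
python3 -m jog '[0,0,0,0,0,0,0,0,0,0,0,0,0,0,0,0,0,0,0,0,0,0,0,0,0,0,0,0,0,0,0,0,0,0,0,0,0,0,0,0,0,0,0,0,0,0,0,0]' >/dev/null
python3 -c "
from h import *
need([.599,-.136,.275])"
```

```text
time_s: 2.1
position: [0.5974, -0.1327, 0.3597]
orientation: [-0.0, 0.113, 0.994, -0.0]
ft_force: [-0.5, 0.2, -0.9]
gripper_width: 0.55
grip_force: 0.0
t 2.77 pos [ 0.5961 -0.1289  0.3608] d_tool mm [-4.4 -6.3 85.8] z_ax [ 2.e-04 -1.e-04 -1.e+00] y_ax [0.223 0.975 0.   ] F [-0.2  0.   0. ] w 0.549 grip 0.0
```

```bash
python3 -m jog '[-2,-3,10,0,0,0,-2,-3,10,0,0,0,0,0,10,0,0,0,0,0,10,0,0,0,0,0,10,0,0,0,0,0,0,0,0,0,0,0,0,0,0,0,0,0,0,0,0,0]'
python3 -c "
from h import *
need([.599,-.136,.275])
a=snap('scene','g');cv2.imwrite('pics/g1.png',cv2.resize(a[220:320,190:320,::-1],None,fx=5,fy=5))"
```

```text
time_s: 3.43
position: [0.5989, -0.1359, 0.311]
orientation: [0.0, 0.112, 0.994, -0.0]
ft_force: [0.3, -0.2, 0.3]
gripper_width: 0.548
grip_force: 0.0
t 3.43 pos [ 0.5989 -0.1359  0.311 ] d_tool mm [-0.1 -0.1 36. ] z_ax [ 5.e-04 -1.e-04 -1.e+00] y_ax [ 0.223  0.975 -0.   ] F [ 0.3 -0.2  0.3] w 0.548 grip 0.0
```

View pics/g1.png

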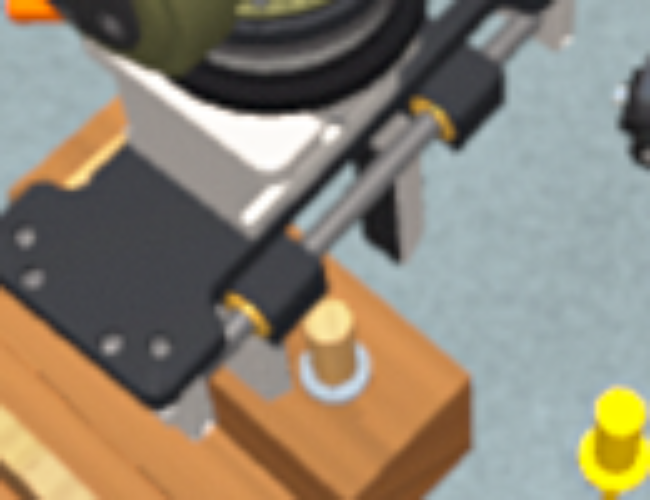

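The fingertips straddle the grip: tips at crop (265,395) and (400,255), with the grip top midway at (330,320). Next I descend and close.

```bash
python3 -m jog '[0,0,7,0,0,0,0,0,7,0,0,0,0,0,7,0,0,0,0,0,7,0,0,0,0,0,6,0,0,0,0,0,0,0,0,0,0,0,0,0,0,0,0,0,0,0,0,0]'
python3 -m jog '[0,0,0,0,0,0,0,0,0,0,0,0,0,0,0,0,0,0,0,0,0,0,0,0,0,0,0,0,0,0,0,0,0,0,0,0,0,0,0,0,0,0,0,0,0,0,0,0]' -1 25
python3 -m jog '[0,0,0,0,0,0,0,0,0,0,0,0,0,0,0,0,0,0,0,0,0,0,0,0,0,0,0,0,0,0,0,0,0,0,0,0,0,0,0,0,0,0,0,0,0,0,0,0]'
```

```text
time_s: 4.15
position: [0.5989, -0.1359, 0.2769]
orientation: [0.0, 0.112, 0.994, -0.0]
ft_force: [0.2, -0.6, -0.6]
gripper_width: 0.552
grip_force: 0.0
time_s: 4.82
position: [0.5988, -0.1359, 0.2767]
orientation: [0.0, 0.112, 0.994, -0.0]
ft_force: [-0.6, 0.6, 1.2]
gripper_width: 0.168
grip_force: 25.0
time_s: 5.48
position: [0.5988, -0.1359, 0.2767]
orientation: [0.0, 0.112, 0.994, -0.0]
ft_force: [-0.2, -1.6, 1.0]
gripper_width: 0.162
grip_force: 25.0
```

```bash
python3 -m jog '[0,0,-8,0,0,0,0,0,-12,0,0,0,0,0,-18,0,0,0,0,0,-22,0,0,0,0,0,-22,0,0,0,0,0,-22,0,0,0,0,0,-18,0,0,0,0,0,-10,0,0,0]'
python3 -c "
from h import *
need([.477,.277,.41])
a=snap('scene','g2');cv2.imwrite('pics/g3.png',cv2.resize(a[170:320,170:340,::-1],None,fx=4,fy=4))"
```

```text
time_s: 6.15
position: [0.5986, -0.1358, 0.4123]
orientation: [0.002, 0.112, 0.994, -0.0]
ft_force: [-0.5, 0.9, 0.1]
gripper_width: 0.164
grip_force: 25.0
t 6.15 pos [ 0.5986 -0.1358  0.4123] d_tool mm [210.5 375.3   1.4] z_ax [ 0.0036 -0.001  -1.    ] y_ax [ 0.223  0.975 -0.   ] F [-0.5  0.9  0.1] w 0.164 grip 24.99986171722412
```

View pics/g3.png

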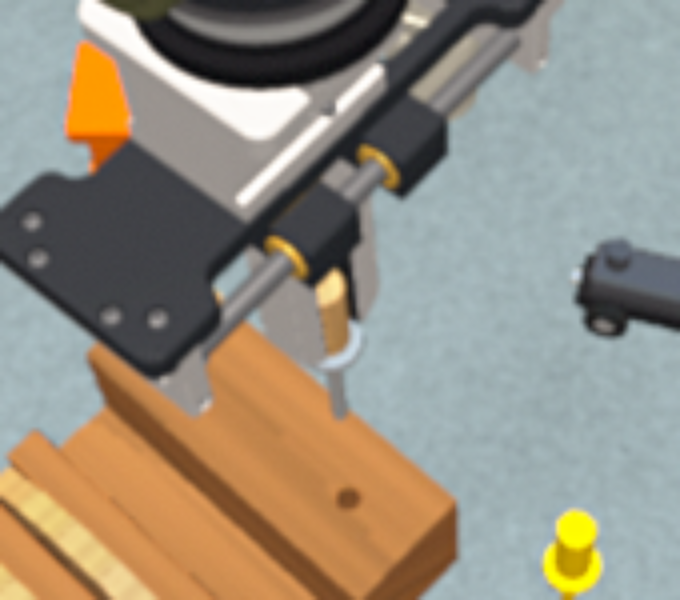

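The rod hangs in the gripper, clear of its hole: shaft tip at crop (340,412), empty hole at (347,497). Now I carry it to the vial.

```bash
python3 -m jog '[7,13,0,0,0,0,13,23,0,0,0,0,15,27,0,0,0,0,15,27,0,0,0,0,15,27,0,0,0,0,15,27,0,0,0,0,15,27,0,0,0,0,15,27,0,0,0,0]'
python3 -m jog '[15,27,0,0,0,0,15,27,0,0,0,0,15,27,0,0,0,0,15,27,0,0,0,0,15,27,0,0,0,0,14,24,0,0,0,0,8,14,0,0,0,0,4,7,0,0,0,0]' >/dev/null
python3 -m jog '[4,7,0,0,0,0,2,4,0,0,0,0,0,0,0,0,0,0,0,0,0,0,0,0,0,0,0,0,0,0,0,0,0,0,0,0,0,0,0,0,0,0,0,0,0,0,0,0]' >/dev/null
python3 -c "
from h import *
need([.477,.277,.36])
a=snap('scene','v');b=snap('top','v_t')
c=[cv2.resize(a[40:140,240:350,::-1],(550,500))]
cv2.imwrite('pics/v1.png',c[0])
print(proj('scene',[[.477,.277,.085]]))"
```

```text
time_s: 6.87
position: [0.5345, 0.0836, 0.4075]
orientation: [-0.001, 0.112, 0.994, -0.0]
ft_force: [0.5, -0.2, -0.1]
gripper_width: 0.168
grip_force: 25.0
t 8.2 pos [0.4741 0.2913 0.4087] d_tool mm [ -6.  -13.3  48.7] z_ax [ 1.e-04 -0.e+00 -1.e+00] y_ax [ 0.223  0.975 -0.   ] F [-0.3  1.3 -0.3] w 0.165 grip 24.99996453523636
[[296.31576787 110.02058009]]
```

View pics/v1.png

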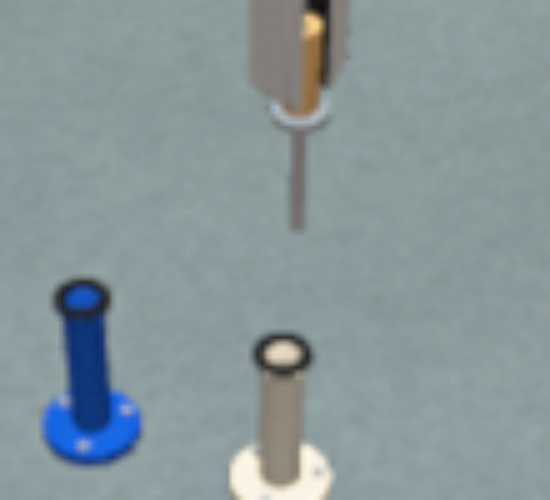

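The rod hangs upright above and slightly beyond the vial: tip at crop (297,230), rim centre at (283,355). I'll correct the position, descend to just above the rim, and measure the shaft.

```bash
python3 -m jog '[-2,-4,5,0,0,0,-2,-4,8,0,0,0,-2,-4,8,0,0,0,0,-1,8,0,0,0,0,0,5,0,0,0,0,0,0,0,0,0,0,0,0,0,0,0,0,0,0,0,0,0]'
python3 - <<'E'
from h import *
need([.477,.277,.36])
a=snap('scene','w');b=snap('top')
p=ctrl.observe()['position']
z=p[2]-.2107
print('expected collar,tip, rim',proj('scene',[[p[0],p[1],z],[p[0],p[1],z-.03],[p[0],p[1],z-.058],[.477,.277,.085]]))
bg=cv2.imread('pics/scene0.png')[:,:,::-1].astype(int)
d=np.abs(a.astype(int)-bg).sum(2)
for v in range(70,112):
    u=np.arange(280,320); w=np.clip(d[v,280:320]-40,0,None)
    if w.sum(): print(v,round((u*w).sum()/w.sum(),2),(w>0).sum(),w.sum(),end='; ')
cv2.imwrite('pics/w1.png',cv2.resize(a[60:140,250:340,::-1],None,fx=6,fy=6,interpolation=cv2.INTER_NEAREST))
E
```

```text
time_s: 8.97
position: [0.4769, 0.2778, 0.3749]
orientation: [0.0, 0.112, 0.994, 0.0]
ft_force: [0.0, -0.5, -0.4]
gripper_width: 0.164
grip_force: 25.0
t 8.97 pos [0.4769 0.2778 0.3749] d_tool mm [-0.3 -0.8 14.9] z_ax [ 3.e-04  2.e-04 -1.e+00] y_ax [0.223 0.975 0.   ] F [ 0.  -0.5 -0.4] w 0.164 grip 24.999875128269196
expected collar,tip, rim [[297.01709764  80.64698401]
 [296.78729915  92.15385155]
 [296.58350741 102.34431118]
 [296.31576787 110.02058009]]
70 299.28 19 1255; 71 299.27 18 1193; 72 299.48 18 1142; 73 299.44 17 1132; 74 298.99 17 1149; 75 298.23 15 843; 76 297.36 12 585; 77 297.97 9 549; 78 298.62 10 531; 79 297.91 11 574; 80 297.85 9 458; 81 298.56 6 131; 82 297.71 7 178; 83 297.67 7 279; 84 297.49 7 365; 85 297.17 3 212; 86 297.31 3 195; 87 297.3 3 195; 88 297.3 3 192; 89 297.31 3 182; 90 297.33 3 179; 91 297.26 3 210; 92 297.28 3 197; 93 297.24 3 198; 94 297.24 3 193; 95 297.16 3 189; 96 297.23 3 180; 97 297.28 3 159; 98 297.16 3 168; 99 297.17 3 189; 100 297.2 3 196; 101 297.24 3 181; 102 297.15 3 93;
```

View pics/w1.png

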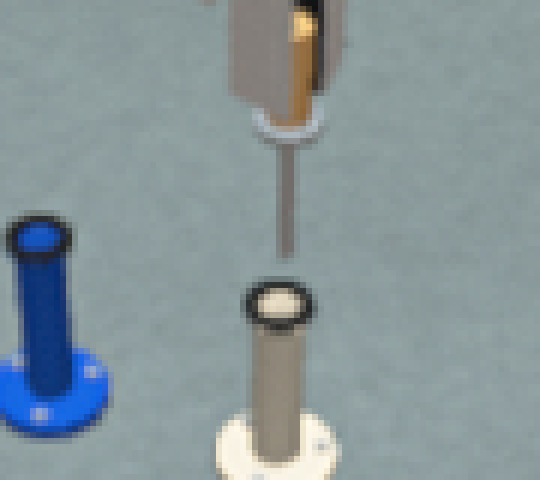

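The tip is at crop (287,257) and the rim centre at (280,304), so the shaft sits about 1 mm to the camera's right. I'll correct that and enter the mouth gently.

```bash
python3 -m jog '[0.9,-0.8,3,0,0,0,0,0,5,0,0,0,0,0,5,0,0,0,0,0,5,0,0,0,0,0,4,0,0,0,0,0,3,0,0,0,0,0,0,0,0,0,0,0,0,0,0,0]'
python3 - <<'E'
from h import *
need([.477,.277,.2957])
F=[]
a=snap('scene')
bg=cv2.imread('pics/scene0.png')[:,:,::-1].astype(int)
d=np.abs(a.astype(int)-bg).sum(2)
for v in range(94,112):
    u=np.arange(285,308); w=np.clip(d[v,285:308]-40,0,None)
    if w.sum(): print(v,round((u*w).sum()/w.sum(),2),(w>0).sum(),end='; ')
E
```

```text
time_s: 9.73
position: [0.4759, 0.2771, 0.3496]
orientation: [-0.0, 0.112, 0.994, -0.0]
ft_force: [0.8, -0.7, -0.5]
gripper_width: 0.164
grip_force: 25.0
t 9.73 pos [0.4759 0.2771 0.3496] d_tool mm [-1.1  0.2 53.9] z_ax [-1.e-04 -1.e-04 -1.e+00] y_ax [ 0.223  0.975 -0.   ] F [ 0.8 -0.7 -0.5] w 0.164 grip 24.999909102916718
94 296.52 6; 95 296.52 4; 96 296.65 4; 97 296.4 4; 98 296.26 3; 99 296.29 3; 100 296.24 3; 101 296.31 3; 102 296.38 3; 103 296.37 3; 104 296.28 3; 105 296.28 4; 107 296.4 4; 108 296.22 4; 109 296.26 4; 110 296.26 4; 111 296.12 3;
```

```bash
python3 -m jog '[0,0,2,0,0,0,0,0,2,0,0,0,0,0,2,0,0,0,0,0,2,0,0,0,0,0,2,0,0,0,0,0,2,0,0,0,0,0,0,0,0,0,0,0,0,0,0,0]'
```

```text
time_s: 10.45
position: [0.4758, 0.2771, 0.3375]
orientation: [-0.0, 0.112, 0.994, -0.0]
ft_force: [-0.2, 1.1, -0.7]
gripper_width: 0.164
grip_force: 25.0
```

```bash
python3 -m jog '[0,0,2,0,0,0,0,0,2,0,0,0,0,0,2,0,0,0,0,0,2,0,0,0,0,0,2,0,0,0,0,0,2,0,0,0,0,0,2,0,0,0,0,0,0,0,0,0]'
python3 -m jog '[0,0,2,0,0,0,0,0,2,0,0,0,0,0,2,0,0,0,0,0,2,0,0,0,0,0,2,0,0,0,0,0,2,0,0,0,0,0,2,0,0,0,0,0,0,0,0,0]'
```

```text
time_s: 11.12
position: [0.4758, 0.2771, 0.3234]
orientation: [-0.0, 0.112, 0.994, -0.0]
ft_force: [-0.4, -0.1, 1.5]
gripper_width: 0.164
grip_force: 25.0
time_s: 11.78
position: [0.4758, 0.2771, 0.3092]
orientation: [-0.0, 0.112, 0.994, -0.0]
ft_force: [0.5, 0.8, 0.4]
gripper_width: 0.161
grip_force: 25.0
```

```bash
python3 -m jog '[0,0,1.5,0,0,0,0,0,1.5,0,0,0,0,0,1.5,0,0,0,0,0,1.5,0,0,0,0,0,1.5,0,0,0,0,0,1.5,0,0,0,0,0,1,0,0,0,0,0,0.5,0,0,0]'
python3 - <<'E'
from h import *
need([.4758,.2771,.2957])
a=snap('scene','x')
cv2.imwrite('pics/x1.png',cv2.resize(a[70:140,255:340,::-1],None,fx=7,fy=7,interpolation=cv2.INTER_NEAREST))
E
```

```text
time_s: 12.45
position: [0.4758, 0.2771, 0.2989]
orientation: [-0.0, 0.112, 0.994, -0.0]
ft_force: [0.1, -0.4, 3.1]
gripper_width: 0.165
grip_force: 25.0
t 12.45 pos [0.4758 0.2771 0.2989] d_tool mm [0.  0.  3.2] z_ax [-2.e-04 -1.e-04 -1.e+00] y_ax [ 0.223  0.975 -0.   ] F [ 0.1 -0.4  3.1] w 0.165 grip 25.00049114227295
```

View pics/x1.png

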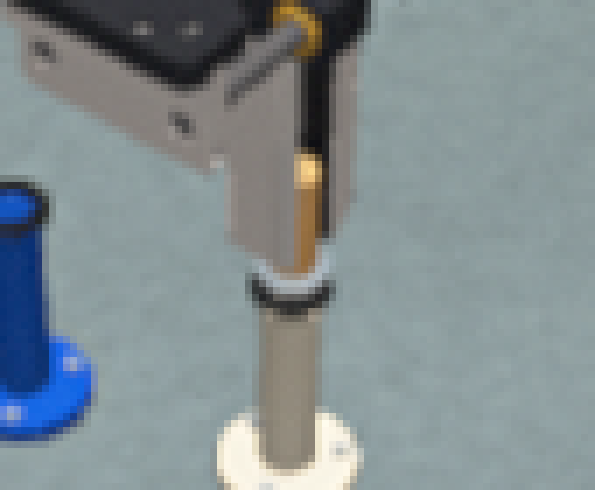

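The collar at crop (290,275) is just above the black rim at (290,295), about 3 mm from seating. I'll finish in small steps, watching the force.

```bash
python3 -m jog '[0,0,0.5,0,0,0,0,0,0.5,0,0,0,0,0,0.5,0,0,0,0,0,0.5,0,0,0,0,0,0,0,0,0,0,0,0,0,0,0,0,0,0,0,0,0,0,0,0,0,0,0]'
python3 -m jog '[0,0,0.5,0,0,0,0,0,0.5,0,0,0,0,0,0.5,0,0,0,0,0,0,0,0,0,0,0,0,0,0,0,0,0,0,0,0,0,0,0,0,0,0,0,0,0,0,0,0,0]'
python3 -c "
from h import *
for i in range(4): snap('scene'); print(ctrl.observe()['ft_force'][2])"
```

```text
time_s: 13.17
position: [0.4758, 0.2771, 0.2971]
orientation: [-0.0, 0.112, 0.994, -0.0]
ft_force: [-0.3, -0.3, 1.9]
gripper_width: 0.165
grip_force: 25.0
time_s: 13.83
position: [0.4758, 0.2771, 0.2956]
orientation: [-0.0, 0.112, 0.994, 0.0]
ft_force: [-0.2, 0.6, 2.5]
gripper_width: 0.164
grip_force: 25.0
1.9563292955332752
1.4062638394185938
1.9815575857768721
2.239759498557398
```

```bash
python3 -m jog '[0,0,0.5,0,0,0,0,0,0,0,0,0,0,0,0.5,0,0,0,0,0,0,0,0,0,0,0,0,0,0,0,0,0,0,0,0,0,0,0,0,0,0,0,0,0,0,0,0,0]'
python3 -c "
from h import *
for i in range(3): snap('scene'); print(ctrl.observe()['ft_force'][2])"
```

```text
time_s: 14.7
position: [0.4759, 0.2771, 0.2948]
orientation: [0.0, 0.112, 0.994, 0.0]
ft_force: [-1.1, 0.4, 5.2]
gripper_width: 0.163
grip_force: 25.0
4.749617267680713
5.801734352491448
6.023097566609521
```

```bash
python3 -m jog '[0,0,0,0,0,0,0,0,0,0,0,0,0,0,0,0,0,0,0,0,0,0,0,0,0,0,0,0,0,0,0,0,0,0,0,0,0,0,0,0,0,0,0,0,0,0,0,0]' 0.1
python3 -m jog '[0,0,-3,0,0,0,0,0,-6,0,0,0,0,0,-12,0,0,0,0,0,-18,0,0,0,0,0,-18,0,0,0,0,0,-18,0,0,0,0,0,-12,0,0,0,0,0,0,0,0,0]'
python3 - <<'E'
from h import *
a=snap('scene','y')
bg=cv2.imread('pics/scene0.png')
print('expected grip top if seated',proj('scene',[[.4766,.277,.127]]))
cv2.imwrite('pics/y1.png',cv2.resize(a[70:140,255:340,::-1],None,fx=7,fy=7,interpolation=cv2.INTER_NEAREST))
E
```

```text
time_s: 15.52
position: [0.4758, 0.2771, 0.2946]
orientation: [-0.0, 0.112, 0.994, -0.0]
ft_force: [-0.1, 0.9, -0.5]
gripper_width: 0.549
grip_force: 0.0
time_s: 16.18
position: [0.4759, 0.2772, 0.3854]
orientation: [0.002, 0.112, 0.994, 0.001]
ft_force: [-0.1, 0.7, -0.4]
gripper_width: 0.55
grip_force: 0.0
expected grip top if seated [[296.43946591  95.06378906]]
```

View pics/y1.png

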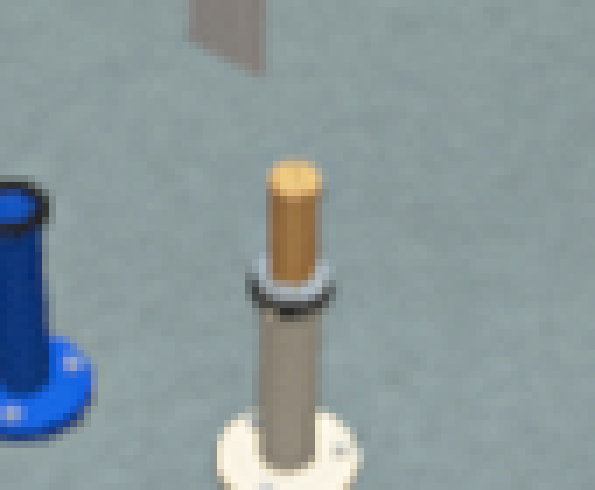

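The collar sits on the rim. The grip top is at full-picture (296.6,94.9), against (296.4,95.1) expected if seated, and the rod stands upright with the gripper clear.

```bash
python3 -c "
from h import *
print(ctrl.job_done())"
```

```text
the job is handed in; nothing more can be done
None
```

The oiling rod is in the slim vial with its collar on the rim, upright and released, and the job was handed in at about 16 s; the measured wrist force during the push stayed near 6 N, and the hand-in returned no verdict.

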